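Fit the filter sleeve on the stand's port and lock it

TASK

Take the flanged sleeve out of the wire rack, lower it (do not drop it) over the upright port of the filter stand and push it fully home, flange down on the base. Then slide the stand's fork all the way in over the flange to lock it. Leave the other things in the rack and on the bench standing where they are.

Things in the scene. Friction and masses are not known exactly. Their poses are not given: they have to be found in the camera images.
- sleeve: The flanged sleeve: upright bare-aluminium tube, open at both ends, 95 mm tall, outside diameter 38 mm, bore 31 mm, with a round flange 60 mm across and 10 mm thick at its foot. About 0.15 kg. It starts standing, flange down, in one of the three cells of the wire rack. Origin: centre of the underside of the flange; z up along the tube.
- plain_tube: Not to be touched: plain aluminium tube without a flange, 110 mm tall, 38 mm across, standing in another cell of the rack. Origin: centre of its underside; z up.
- flask: Not to be touched: clear jar with a white cap, 90 mm tall, 48 mm across, standing in another cell of the rack. Origin: centre of its underside; z up.
- rack: White wire rack fixed to the bench, 250 mm long (its x), 88 mm wide (its y), wires up to 47 mm high, with a row of three open cells about 80 mm square, centred at x = -80, 0 and +80 mm. Things in it stand on its floor, 4 mm above the bench. Origin: centre of its underside.
- stand: Filter stand fixed to the bench: grey base 120 mm (its x) by 240 mm (its y), 30 mm high. At y = +60 mm stands the bare steel port. At y = -120 to +20 mm two steel rails with inward lips, up to 57 mm high, guide an aluminium fork that slides along y over the base. Origin: centre of the underside; z up.
- port_foot (a point): Foot of the port, on its axis, at the level of the base's top (30 mm above the bench): the sleeve's origin comes here when it is fully home. The port is an upright steel spigot 28 mm in diameter, 55 mm tall, its top 15 mm tapering to 14 mm.
- port_tip (a point): Top of the port, on its axis, 55 mm above port_foot.
- fork (a joint): Slide of the fork along the stand's +y, m: 0 = fully out, 0.070 = fully in, at its stop, prongs 15 mm past the port's axis. Starts at 0 to 0.012; about 2 N of friction. Its two prongs (6 mm thick, underside 12.5 mm above the base, 44 mm apart inside, 72 mm outside) pass over the flange either side of the tube, clearing a flange that is fully home by 2.5 mm.
- fork_grip (a point): Centre of the top of the fork's black upright grip block: 36 mm (stand's x) by 16 mm (stand's y), standing 51 mm above the fork plate, its top 100 mm above the bench. Moves with the fork; fully in, it is 72 mm from the port's axis.
- timer: Not to be touched: flat grey timer 60 x 70 x 18 mm, lying on the bench between stand and rack. Origin: centre of its underside.
- jar: Not to be touched: amber jar with a black cap, 75 mm tall, 52 mm across, on the bench. Origin: centre of its underside; z up.
Not all that is in view belongs to the job. What is shaped like the sleeve but purple is not meant.

How it is judged:
By the outcome, as a careful person would: the job done as asked, in the order asked, and still so for the second after the job is handed in, with the robot touching nothing.
It also fails if it takes over 58 s, if anything falls off the work surface, if the arm or the gripper's body presses on something with over 40 N, if the wrist force passes 120 N, or if a joint passes its speed limit or range.

ROBOT

A 6-joint arm with a two-finger parallel gripper is mounted at the origin on the work surface. World frame = base frame: x ahead of the robot, y to its left, z up, the work surface at z = 0. Lengths are in m, angles in rad, forces in N, time in s.
With the tool pointing down it reaches from about 0.375 to 0.9 m from the base axis. Payload 3.1 kg.
Tool frame: the origin (TCP) lies midway between the tips of the shut fingers; the grasp point (between the pads) lies 19 mm behind it; z points along the fingers, y is the line along which they close (so a half turn about z gives the same grasp; the last joint's range is limited). The gripper opens to 87 mm and grips with 3 to 60 N. Pads are 19 mm wide; open, the fingers measure 117 mm over their backs; the gripper's body (75 mm by 190 mm) begins 51 mm behind the grasp point.
Start: joints at [-1.355, 0.527, 1.433, -0, 1.181, -0.178], TCP at [0.24, -0.577, 0.223] pointing down, gripper open.
Joint ranges: [-3.08, 3.08], [-0.75, 2.2], [0.22, 2.44], [-1.43, 4.57], [0, 2.65], [-2.85, 2.85]. Speed limits (rad/s): [2.79, 2.79, 3.14, 3.14, 3.14, 3.14].

INTERFACE

Orientations are given as a unit quaternion [x, y, z, w].
In Python, from rig import robot gives the robot as it stands.
- The arm moves only by the shell command python3 -m jog 'ROWS' [FORCE]. ROWS is a JSON object of lists of equal length, an entry for each row: "dp": the shift along the tool's x, y, z in mm, a list of three; "delta_rot": the turn, a rotation vector about the tool's x, y, z in rad, a list of three; "gripper": the opening, from -1 (shut) to 1 (fully open). A call has 1 to 12 rows; each row is the pose to reach, as a shift and turn from the pose commanded when the call began, along the tool's axes at that moment; what a row does not reach only later rows make up. A row lasts 1/10 s, in which the tool goes at most 50 mm and 8.59 degrees, less where a joint would pass 70% of its speed; a pose out of reach is approached as far as the arm can. A call with a gripper value outside its range is refused whole. The fingers move at their own pace and stop on an object; FORCE is the grip in N (left out, the last holds). Time passes only in rows, so rows that repeat a pose let the fingers close. It gives the time, the measured TCP pose, the force, the opening and the grip force at its end, in the units of the state.
- robot.get_obs(): the state, without advancing time (a new reading comes with each control period).
- robot.camera(name): name is "scene" or "top" or "wrist"; returns the picture (480x640x3 uint8, red, green, blue); there is no depth.
- robot.camera_model(name): a dict with "fx", "fy", "cx", "cy" (pixels), "k1" (the pictures are not rectified: a ray, as slopes to the right and down, at radius r is drawn at 1 + k1 r^2 times it, then the intrinsics apply), "xyz" and "orientation" of the camera in the world; the wrist camera has in their place "T_tool_cam" (4x4, takes a point from camera to tool coordinates, whose origin is the TCP and whose axes are the flange's). Camera axes: x right, y down, z forward; pixel columns grow to the right and rows downward; lengths in m; the calibration is good to about 2 mm. A picture is of the moment at which its call begins: read the wrist's pose just before it. camera_model takes no time and is no camera call.
- robot.hand_in(): hands the job in; it is judged then, once.
Trained networks look in the newest picture that a camera, given by its name, has taken for a name from the list of things; names that differ only in an ending like _2 or _b are one class to them, and where a whole thing is asked for, a point or a joint stands for the part that bears it (a point fixed in the world has none). Each returns a list of dicts, best first, with "score" (0 to 1); they miss things now and then, are a little off and sometimes report something else, mostly with a low value. They report only what shows in the picture. A call takes as long as a camera call. They do not tell look-alikes from the thing itself.
- robot.search_frame(name, camera): "rect" ([left, top, right, bottom] in pixels, round what is visible of it).
The state is a dict: "time": time; "q": joint angles; "joint_velocities": joint speeds; "joint_torque": joint torques, N m; "position": TCP position; "tool_rot": TCP orientation; "ft_force": force on the tool from outside, world axes, zero at the start; "moment": the same for the moment, N m; "grip_width": finger opening in m; "grip_force": force on a finger pad.
Only numpy, scipy, OpenCV 4.12 (cv2) and the standard library are available. Lean on these libraries where they do the work, as an engineer would, in place of code of your own. Each camera call takes 0.05 s, during which the arm holds its last target. There are 200 camera calls.

## Working session

There is one attempt and no reset: what is moved stays moved. The work goes in short steps, Python scripts to look and compute and a shell command to move; the robot and the scene stay as the last step left them, time stands still between calls to the robot, and variables do not carry over. Pictures are saved under pics/ and viewed, at most 10 in all, crops included, and the job is handed in when it is done.

```bash
mkdir -p pics; ls; cat > h.py <<'E'
import numpy as np, cv2, json
from scipy.spatial.transform import Rotation as R
from rig import robot
def cam(n):
    m=robot.camera_model(n)
    if 'T_tool_cam' in m:
        o=robot.get_obs(); T=np.eye(4); T[:3,:3]=R.from_quat(o['tool_rot']).as_matrix(); T[:3,3]=o['position']
        T=T@np.array(m['T_tool_cam'])
    else:
        T=np.eye(4); T[:3,:3]=R.from_quat(m['orientation']).as_matrix(); T[:3,3]=m['xyz']
    return m,T
def ray(mt,u,v):
    m,T=mt; d=np.array([(u-m['cx'])/m['fx'],(v-m['cy'])/m['fy']]); s=d.copy()
    for _ in range(20): s=d/(1+m['k1']*(s@s))
    w=T[:3,:3]@np.r_[s,1]; return T[:3,3],w/np.linalg.norm(w)
def onz(mt,u,v,z):
    o,d=ray(mt,u,v); return o+d*(z-o[2])/d[2]
def proj(mt,p):
    m,T=mt; c=T[:3,:3].T@(np.array(p)-T[:3,3]); s=c[:2]/c[2]; s=s*(1+m['k1']*(s@s))
    return np.array([m['fx']*s[0]+m['cx'],m['fy']*s[1]+m['cy']])
def tri(*rs):
    A=0;b=0
    for o,d in rs:
        P=np.eye(3)-np.outer(d,d); A=A+P; b=b+P@o
    return np.linalg.solve(A,b)
E
python3 - <<'E'
from h import *
np.set_printoptions(precision=4,suppress=True)
for n in ['scene','top']:
    im=robot.camera(n); cv2.imwrite(f'pics/{n}0.png',im[:,:,::-1])
    m,T=cam(n); print(n,m['fx'],m['k1'],T)
    for t in ['sleeve','plain_tube','flask','rack','stand','fork','timer','jar']:
        print(t,[(np.round(r['rect']).tolist(),round(r['score'],2)) for r in robot.search_frame(t,n)])
m,T=cam('wrist');print(m)
print(robot.get_obs())
E
```

```text
pics
scene 474.64025629385264 -0.06276937410896485 [[-0.4354  0.6684 -0.603   1.1741]
 [ 0.9001  0.3108 -0.3054  0.2881]
 [-0.0168 -0.6757 -0.737   0.8195]
 [ 0.      0.      0.      1.    ]]
sleeve [([257.0, 182.0, 279.0, 228.0], 0.96), ([282.0, 235.0, 312.0, 279.0], 0.78), ([203.0, 178.0, 232.0, 218.0], 0.65)]
plain_tube [([230.0, 201.0, 251.0, 245.0], 0.71), ([358.0, 238.0, 486.0, 338.0], 0.17)]
flask [([274.0, 170.0, 296.0, 206.0], 0.97)]
rack [([215.0, 188.0, 310.0, 257.0], 0.65)]
stand [([357.0, 239.0, 487.0, 338.0], 0.77), ([254.0, 184.0, 279.0, 228.0], 0.2)]
fork []
timer [([326.0, 231.0, 363.0, 265.0], 0.94)]
jar [([296.0, 295.0, 323.0, 335.0], 0.78)]
top 554.5561717615354 -0.049098352321138045 [[-0.1742 -0.9634  0.2037  0.3985]
 [-0.9847  0.1714 -0.0315  0.0018]
 [-0.0046 -0.206  -0.9785  1.0272]
 [ 0.      0.      0.      1.    ]]
sleeve [([466.0, 233.0, 505.0, 267.0], 0.77), ([315.0, 210.0, 351.0, 249.0], 0.59), ([398.0, 257.0, 435.0, 291.0], 0.57)]
plain_tube []
flask [([405.0, 301.0, 435.0, 328.0], 0.78)]
rack [([390.0, 203.0, 446.0, 341.0], 0.84)]
stand [([129.0, 247.0
[... 275 characters left out ...]
0918253544, 'T_tool_cam': array([[-0.0005, -0.9619, -0.2734,  0.0744],
       [ 1.    , -0.0007,  0.0007,  0.0015],
       [-0.0008, -0.2734,  0.9619, -0.1621],
       [ 0.    ,  0.    ,  0.    ,  1.    ]])}
{'time': 0.9, 'q': array([-1.3545,  0.5275,  1.4327,  0.    ,  1.1814, -0.1785]), 'joint_velocities': array([-0.0006,  0.0009,  0.0006, -0.0006, -0.0007, -0.001 ]), 'joint_torque': array([  0.0003, -43.9995, -17.6989,   0.0634,   0.0504,  -0.    ]), 'position': array([ 0.2404, -0.5769,  0.2226]), 'tool_rot': array([0.9806, 0.1961, 0.    , 0.    ]), 'ft_force': array([0.702 , 0.9037, 0.3104]), 'moment': array([0.0087, 0.0527, 0.0831]), 'grip_force': 0.0, 'grip_width': 0.08727303985352552}
```

View pics/scene0.png

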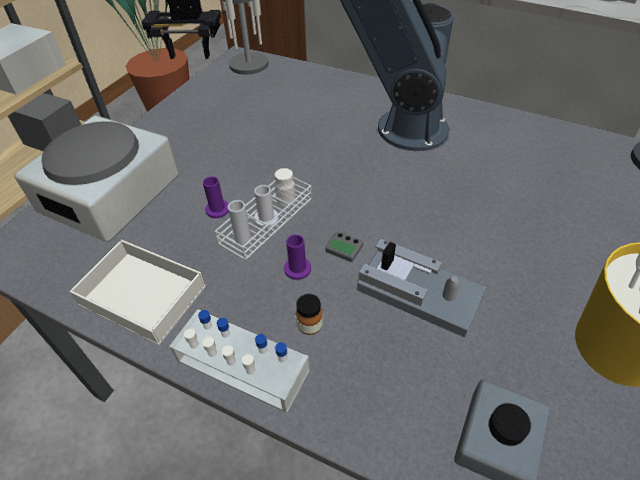

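View pics/top0.png

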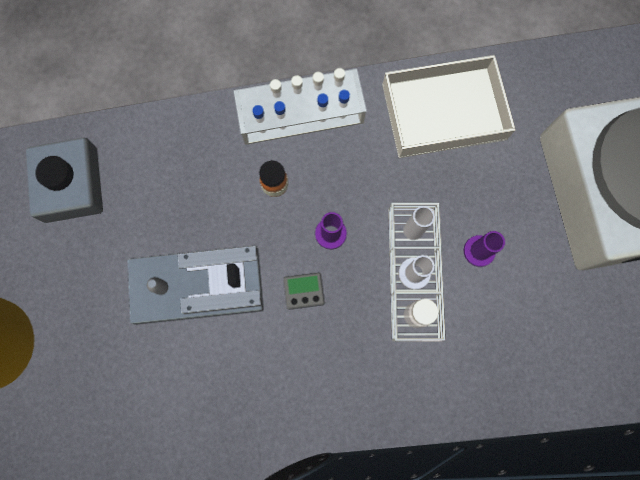

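The scene view shows the sleeve (flanged, bare aluminium) in the middle rack cell at about (264,204). The port is at (451,288) and the grip at (389,256). In the top view the sleeve is at about (418,270), the port at (157,285) and the fork grip at (234,275). I'll zoom in to measure.

```bash
python3 - <<'E'
import cv2,numpy as np
s=cv2.imread('pics/scene0.png');t=cv2.imread('pics/top0.png')
def c(im,x,y,w,h,k): return cv2.resize(im[y:y+h,x:x+w],(400,300),interpolation=cv2.INTER_CUBIC)
a=np.vstack([np.hstack([c(s,210,165,100,75,4),c(s,370,235,120,90,4)]),np.hstack([c(t,380,240,80,60,5),c(t,125,240,140,105,4)])])
cv2.imwrite('pics/z.png',a)
E
```

```text
(no output)
```

View pics/z.png

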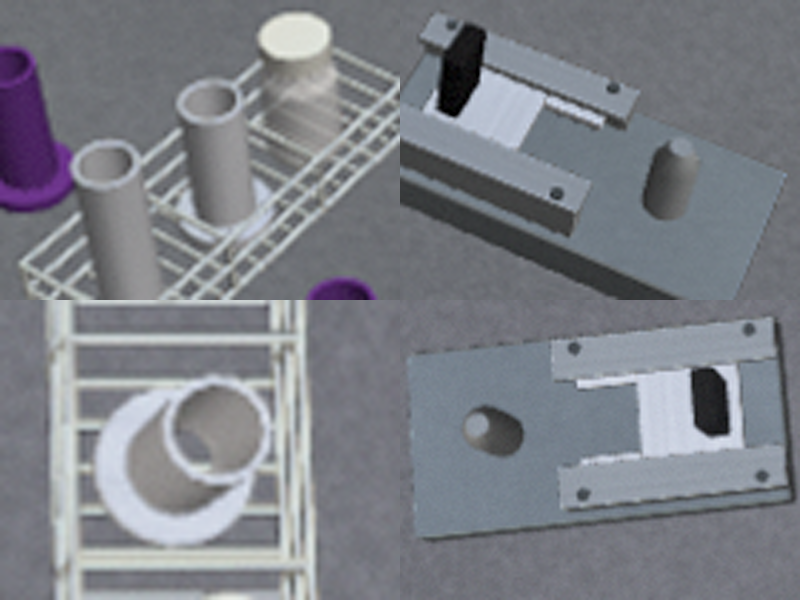

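```bash
python3 - <<'E'
from h import *
np.set_printoptions(precision=4,suppress=True)
S=cam('scene');T=cam('top')
def t(n,a,b):
    r1,r2=ray(S,*a),ray(T,*b); p=tri(r1,r2); print(n,p,'reproj',proj(S,p)-a,proj(T,p)-b); return p
s=t('sleeve top',(262.25,190.25),(423.4,266))
p=t('port tip',(454.3,278.8),(152,284.5))
def ts(x,y): return (x-400)/2.857+125,(y-300)/2.857+240
c=[onz(T,*ts(*q),.03) for q in [(408,355),(417,538)]]
print('base end corners',c,np.linalg.norm(c[0]-c[1]),'ydir yaw from end edge',np.arctan2(*(c[0]-c[1])[1::-1]))
r=[onz(T,*ts(*q),.057) for q in [(574,348),(749,329),(584,495),(762,477)]]
print('rail screws',r, [np.arctan2(*(r[i]-r[i+1])[1::-1]) for i in (0,2)],[np.linalg.norm(r[i]-r[i+1]) for i in (0,2)])
print('grip top?',onz(T,*ts(708,395),.1))
k=[onz(T,u,v,.047) for u,v in [(390,203),(440,203),(392,340),(444,340)]];print('rack',k)
o=robot.get_obs();print(o['position'],R.from_quat(o['tool_rot']).as_matrix())
print('flange from top crop',onz(T,380+172/5,240+166/5,.014))
E
```

```text
sleeve top [ 0.5099 -0.2011  0.0987] reproj [-0.3881 -0.0749] [-0.4377  0.3023]
port tip [0.5617 0.2613 0.0834] reproj [-0.6969  0.0139] [-0.7293  0.3202]
base end corners [array([0.6253, 0.3134, 0.03  ]), array([0.5082, 0.3204, 0.03  ])] 0.11725847806747047 ydir yaw from end edge -0.06009336659252751
rail screws [array([0.6054, 0.2014, 0.057 ]), array([0.5982, 0.0919, 0.057 ]), array([0.5137, 0.2071, 0.057 ]), array([0.5057, 0.0979, 0.057 ])] [np.float64(1.5052152139659605), np.float64(1.4978297996977632)] [np.float64(0.10977147803115749), np.float64(0.1095200362035207)]
grip top? [0.5543 0.1178 0.1   ]
rack [array([ 0.6413, -0.1779,  0.047 ]), array([ 0.6252, -0.2684,  0.047 ]), array([ 0.3986, -0.1317,  0.047 ]), array([ 0.3825, -0.2211,  0.047 ])]
[ 0.2404 -0.5769  0.2226] [[ 0.9231  0.3846  0.    ]
 [ 0.3846 -0.9231 -0.    ]
 [ 0.      0.     -1.    ]]
flange from top crop [ 0.5103 -0.2013  0.014 ]
```

Heights agree with the given sizes: sleeve top 0.0987 against 0.099, and port tip 0.0834 against 0.085. Next I move above the sleeve, with the closing axis across the rack row.

```bash
python3 -m jog '{"dp":[[393,-243,22],[393,-243,22],[393,-243,22],[393,-243,22],[393,-243,22],[393,-243,22],[393,-243,22],[393,-243,22],[393,-243,22],[393,-243,22],[393,-243,22],[393,-243,22]],"delta_rot":[[0,0,0.585],[0,0,0.585],[0,0,0.585],[0,0,0.585],[0,0,0.585],[0,0,0.585],[0,0,0.585],[0,0,0.585],[0,0,0.585],[0,0,0.585],[0,0,0.585],[0,0,0.585]],"gripper":[0.6,0.6,0.6,0.6,0.6,0.6,0.6,0.6,0.6,0.6,0.6,0.6]}'
python3 - <<'E'
from h import *
np.set_printoptions(precision=4,suppress=True)
o=robot.get_obs();print(o['time'],o['position'],R.from_quat(o['tool_rot']).as_matrix(),o['grip_width'])
W=cam('wrist');im=robot.camera('wrist')[:,:,::-1].copy()
print(robot.search_frame('sleeve','wrist'))
for z in (.004,.099):
  p=proj(W,[.510,-.201,z]);print(z,p)
cv2.imwrite('pics/w1.png',im)
E
```

```text
time: 2.1
position: [0.5094, -0.2021, 0.2006]
tool_rot: [0.995, -0.095, -0.0, 0.0]
ft_force: [0.4, -0.3, 0.1]
grip_width: 0.0695
grip_force: 0.0
2.1 [ 0.5094 -0.2021  0.2006] [[ 0.982  -0.1887 -0.0004]
 [-0.1887 -0.982  -0.0008]
 [-0.0002  0.0008 -1.    ]] 0.06949788830304918
[{'rect': [83.3, 105.5, 191.9, 167.0], 'score': 0.98}, {'rect': [405.8, 137.5, 499.0, 198.6], 'score': 0.72}, {'rect': [280.7, 177.5, 344.9, 255.2], 'score': 0.55}]
0.004 [312.1809 209.3337]
0.099 [311.3656 234.1961]
```

View pics/w1.png

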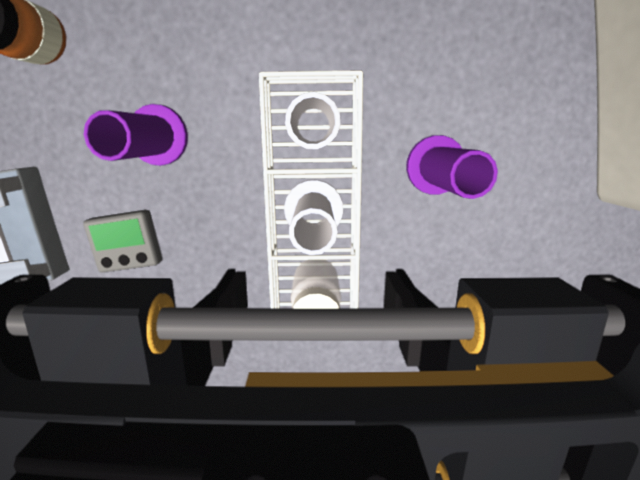

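The wrist view shows the sleeve rim centred at about (314,231), within 3 px of the prediction, and the row runs square to the fingers. Descending and gripping.

```bash
python3 -m jog '{"dp":[[1.5,0,40],[1.5,0,80],[1.5,0,115],[1.5,0,137],[1.5,0,137],[1.5,0,137],[1.5,0,137],[1.5,0,137],[1.5,0,137],[1.5,0,137],[1.5,0,137],[1.5,0,137]],"delta_rot":[[0,0,0],[0,0,0],[0,0,0],[0,0,0],[0,0,0],[0,0,0],[0,0,0],[0,0,0],[0,0,0],[0,0,0],[0,0,0],[0,0,0]],"gripper":[0.6,0.6,0.6,0.6,0.6,-1,-1,-1,-1,-1,-1,-1]}' 30
```

```text
time: 3.4
position: [0.5116, -0.2018, 0.0643]
tool_rot: [0.995, -0.095, 0.0, 0.0]
ft_force: [0.3, 0.5, 6.4]
grip_width: 0.0368
grip_force: 30.0
```

```bash
python3 -m jog '{"dp":[[0,0,-15],[0,0,-45],[0,0,-85],[0,0,-125],[0,0,-140],[0,0,-140]],"delta_rot":[[0,0,0],[0,0,0],[0,0,0],[0,0,0],[0,0,0],[0,0,0]],"gripper":[-1,-1,-1,-1,-1,-1]}'
python3 - <<'E'
from h import *
np.set_printoptions(precision=4,suppress=True)
o=robot.get_obs();M=R.from_quat(o['tool_rot']).as_matrix();print(o['position'],M,o['q'])
for t in ([.562,.2615,.215],[.562,.2615,.150]): print(1e3*M.T@(np.array(t)-o['position']))
E
```

```text
time: 4.0
position: [0.5126, -0.2025, 0.206]
tool_rot: [0.995, -0.095, 0.003, 0.001]
ft_force: [1.0, 0.1, -2.3]
grip_width: 0.0369
grip_force: 30.0
[ 0.5126 -0.2025  0.206 ] [[ 0.982  -0.1888  0.0049]
 [-0.1888 -0.982  -0.0032]
 [ 0.0054  0.0022 -1.    ]] [-0.579   0.447   1.6415  0.      1.0473  1.1817]
[ -39.0299 -464.9409  -10.2494]
[ -39.3825 -465.0853   54.7495]
```

```bash
python3 -m jog '{"dp":[[-3,-40,-10],[-7,-85,-10],[-11,-130,-10],[-15,-175,-10],[-19,-220,-10],[-22,-265,-10],[-26,-310,-10],[-30,-355,-10],[-33,-400,-10],[-37,-440,-10],[-39,-465,-10],[-39,-465,-10]],"delta_rot":[[0,0,-0.14],[0,0,-0.28],[0,0,-0.42],[0,0,-0.56],[0,0,-0.7],[0,0,-0.84],[0,0,-0.98],[0,0,-1.12],[0,0,-1.26],[0,0,-1.4],[0,0,-1.54],[0,0,-1.69]],"gripper":[-1,-1,-1,-1,-1,-1,-1,-1,-1,-1,-1,-1]}'
python3 -m jog '{"dp":[[0,0,0],[0,0,0],[0,0,0]],"delta_rot":[[0,0,0],[0,0,0],[0,0,0]],"gripper":[-1,-1,-1]}'
python3 - <<'E'
from h import *
np.set_printoptions(precision=4,suppress=True)
o=robot.get_obs();M=R.from_quat(o['tool_rot']).as_matrix();print(o['position'],M)
W=cam('wrist');w=robot.camera('wrist')[:,:,::-1];S=cam('scene');s=robot.camera('scene')[:,:,::-1];T=cam('top');t=robot.camera('top')[:,:,::-1]
c=lambda im,x,y,w,h:cv2.resize(im[y:y+h,x:x+w],(400,300),interpolation=cv2.INTER_CUBIC)
cv2.imwrite('pics/a2.png',np.vstack([np.hstack([c(w,0,0,640,480),c(w,200,100,240,180)]),np.hstack([c(s,370,170,160,120),c(t,100,220,160,120)])]))
print('port tip/foot wrist',proj(W,[.562,.2615,.085]),proj(W,[.562,.2615,.03]))
E
```

```text
time: 5.2
position: [0.5594, 0.2658, 0.2108]
tool_rot: [0.728, 0.685, -0.001, -0.001]
ft_force: [0.9, -0.4, -1.0]
grip_width: 0.0366
grip_force: 30.0
time: 5.5
position: [0.5604, 0.2614, 0.2126]
tool_rot: [0.733, 0.68, -0.001, -0.0]
ft_force: [1.2, -0.6, -1.9]
grip_width: 0.0367
grip_force: 30.0
[0.5604 0.2614 0.2126] [[ 0.0741  0.9972 -0.0019]
 [ 0.9972 -0.0741 -0.0005]
 [-0.0007 -0.0018 -1.    ]]
port tip/foot wrist [316.9338 223.3193] [316.7506 209.9026]
```

View pics/a2.png

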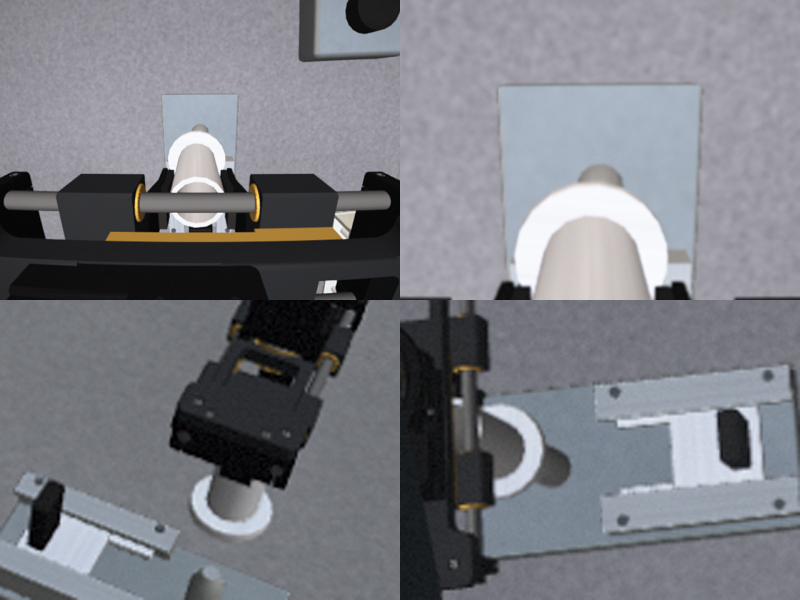

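The sleeve hangs upright in the grip with the flange down, over the port. The port shows behind the flange, at wrist crop (600,175). Now I measure the sleeve-to-port offset in each camera.

```bash
python3 - <<'E'
from h import *
from scipy.optimize import least_squares as LS
np.set_printoptions(precision=4,suppress=True)
W,S,T=cam('wrist'),cam('scene'),cam('top')
zb=robot.get_obs()['position'][2]-.0603
a=np.linspace(0,2*np.pi,181)
def circ(c,x,y,r,z): return np.array([proj(c,[x+r*np.cos(t),y+r*np.sin(t),z]) for t in a])
def sil(c,x,y,parts): return np.vstack([circ(c,x,y,r,z) for r,z in parts])
def fit(n,c,parts,ms,g):
    f=lambda p:[ (sil(c,*p,parts)[:,i].max() if s>0 else sil(c,*p,parts)[:,i].min())-v for i,s,v in ms]
    r=LS(f,g); print(n,r.x,'res',np.array(f(r.x))); return r.x
fl=[(.03,zb),(.03,zb+.01)]; g=[.561,.2615]
w=lambda x,y:(200+(x-400)/1.6667,100+y/1.6667)
fit('flange wrist',W,fl,[(0,-1,w(516,0)[0]),(0,1,w(667,0)[0]),(1,-1,w(0,183)[1])],g)
fit('port wrist',W,[(.014,.03),(.014,.07),(.007,.085)],[(0,-1,w(578,0)[0]),(0,1,w(622,0)[0]),(1,-1,w(0,164)[1])],g)
fit('flange scene',S,fl,[(0,-1,446.6),(0,1,478.8),(1,1,265.6)],g)
P=[(.014,.03),(.014,.07),(.007,.085)]
s=lambda x,y:(370+(x-400)/3.333,235+y/3.333)
fit('port scene',S,P,[(0,-1,s(642,0)[0]),(0,1,s(698,0)[0]),(1,1,s(0,220)[1]),(1,-1,s(0,138)[1])],g)
fit('flange top',T,fl,[(0,1,157.2),(1,-1,261.6),(1,1,299.2)],g)
t=lambda x,y:(125+(x-400)/2.857,240+(y-300)/2.857)
fit('port top',T,P,[(0,-1,t(462,0)[0]),(0,1,t(524,0)[0]),(1,-1,t(0,403)[1]),(1,1,t(0,457)[1])],g)
for p in [(498,86),(702,86)]: print('base end',onz(W,*w(*p),.03))
E
```

```text
flange wrist [0.5607 0.2578] res [-1.2225  1.222   0.094 ]
port wrist [0.5653 0.259 ] res [-2.3664  2.3673  0.0639]
flange scene [0.5542 0.2619] res [-0.9341  0.9234 -0.0566]
port scene [0.563  0.2624] res [-0.522   0.5054  0.2422 -0.2619]
flange top [0.5596 0.2616] res [-0.001  -0.407   0.4006]
port top [0.5639 0.2592] res [-0.1078  0.1121  0.2454 -0.2531]
base end [0.511  0.3231 0.03  ]
base end [0.6291 0.3144 0.03  ]
```

Wrist and top agree that the port lies about 4 mm to +x of the sleeve and level with it in y. I correct for that and lower until the flange is just past the tip, watching the force.

```bash
python3 -m jog '{"dp":[[-0.5,4.3,20],[-0.5,4.3,40],[-0.5,4.3,55],[-0.5,4.3,62],[-0.5,4.3,66],[-0.5,4.3,70],[-0.5,4.3,72],[-0.5,4.3,72]],"delta_rot":[[0,0,0],[0,0,0],[0,0,0],[0,0,0],[0,0,0],[0,0,0],[0,0,0],[0,0,0]],"gripper":[-1,-1,-1,-1,-1,-1,-1,-1]}'
python3 - <<'E'
from h import *
w=robot.camera('wrist')[:,:,::-1];s=robot.camera('scene')[:,:,::-1];t=robot.camera('top')[:,:,::-1]
c=lambda im,x,y,w,h:cv2.resize(im[y:y+h,x:x+w],(400,300),interpolation=cv2.INTER_CUBIC)
cv2.imwrite('pics/a3.png',np.vstack([np.hstack([c(w,0,0,640,480),c(w,220,100,200,150)]),np.hstack([c(s,410,210,100,75),c(t,110,240,100,75)])]))
E
```

```text
time: 6.45
position: [0.5652, 0.2615, 0.1418]
tool_rot: [0.732, 0.682, 0.0, 0.0]
ft_force: [-0.1, -1.0, -0.6]
grip_width: 0.0364
grip_force: 30.0
```

View pics/a3.png

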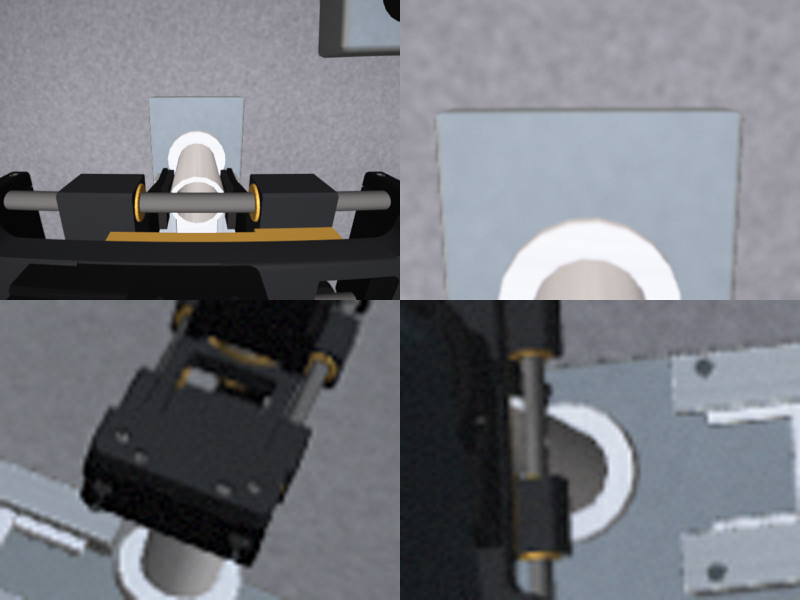

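The flange and base centrelines both sit at crop x≈589, so the sleeve is aligned, and there is no contact force. Continuing down.

```bash
python3 -m jog '{"dp":[[0,0,4],[0,0,8],[0,0,12],[0,0,16],[0,0,20],[0,0,24],[0,0,26],[0,0,26]],"delta_rot":[[0,0,0],[0,0,0],[0,0,0],[0,0,0],[0,0,0],[0,0,0],[0,0,0],[0,0,0]],"gripper":[-1,-1,-1,-1,-1,-1,-1,-1]}'
```

```text
time: 7.4
position: [0.5648, 0.2614, 0.1151]
tool_rot: [0.732, 0.682, -0.0, -0.0]
ft_force: [-0.3, -0.0, -1.2]
grip_width: 0.0369
grip_force: 30.0
```

```bash
python3 -m jog '{"dp":[[0,0,5],[0,0,10],[0,0,15],[0,0,19],[0,0,22],[0,0,24],[0,0,25],[0,0,25.5],[0,0,25.5]],"delta_rot":[[0,0,0],[0,0,0],[0,0,0],[0,0,0],[0,0,0],[0,0,0],[0,0,0],[0,0,0],[0,0,0]],"gripper":[-1,-1,-1,-1,-1,-1,-1,-1,-1]}'
```

```text
time: 8.3
position: [0.565, 0.2615, 0.0904]
tool_rot: [0.732, 0.682, 0.0, 0.0]
ft_force: [-1.1, -0.8, 0.2]
grip_width: 0.0365
grip_force: 30.0
```

```bash
python3 -m jog '{"dp":[[0,0,0.5],[0,0,1],[0,0,1.5],[0,0,2],[0,0,2]],"delta_rot":[[0,0,0],[0,0,0],[0,0,0],[0,0,0],[0,0,0]],"gripper":[-1,-1,-1,-1,-1]}'
```

```text
time: 8.8
position: [0.565, 0.2615, 0.0903]
tool_rot: [0.732, 0.682, 0.0, 0.0]
ft_force: [-3.8, -1.1, 11.4]
grip_width: 0.0368
grip_force: 30.0
```

The contact force rises at exactly the home height, 0.0903. Release and raise.

```bash
python3 -m jog '{"dp":[[0,0,0],[0,0,0],[0,0,0],[0,0,0],[0,0,-20],[0,0,-50],[0,0,-85],[0,0,-110],[0,0,-110]],"delta_rot":[[0,0,0],[0,0,0],[0,0,0],[0,0,0],[0,0,0],[0,0,0],[0,0,0],[0,0,0],[0,0,0]],"gripper":[0.5,0.5,0.5,0.5,0.5,0.5,0.5,0.5,0.5]}'
python3 -m jog '{"dp":[[-50,0,0],[-95,0,0],[-120,0,0],[-130,0,0],[-130,0,0],[-130,0,0]],"delta_rot":[[0,0,0],[0,0,0],[0,0,0],[0,0,0],[0,0,0],[0,0,0]],"gripper":[0.5,0.5,0.5,0.5,0.5,0.5]}'
python3 - <<'E'
from h import *
np.set_printoptions(precision=4,suppress=True)
o=robot.get_obs();print(o['position'],R.from_quat(o['tool_rot']).as_matrix())
w=robot.camera('wrist')[:,:,::-1];s=robot.camera('scene')[:,:,::-1];t=robot.camera('top')[:,:,::-1]
W=cam('wrist');print(robot.search_frame('fork_grip','wrist'),'pred tcp at z.1',proj(W,[*o['position'][:2],.1]))
c=lambda im,x,y,w,h:cv2.resize(im[y:y+h,x:x+w],(400,300),interpolation=cv2.INTER_CUBIC)
cv2.imwrite('pics/a4.png',np.vstack([np.hstack([c(w,0,0,640,480),c(w,235,150,160,120)]),np.hstack([c(s,370,220,140,105),c(t,110,230,160,120)])]))
E
```

```text
time: 9.7
position: [0.5679, 0.2623, 0.2021]
tool_rot: [0.732, 0.682, 0.004, 0.002]
ft_force: [0.7, 0.1, -0.8]
grip_width: 0.0653
grip_force: 0.0
time: 10.3
position: [0.5558, 0.1326, 0.1975]
tool_rot: [0.732, 0.682, 0.0, -0.0]
ft_force: [0.6, 0.5, -0.1]
grip_width: 0.0653
grip_force: 0.0
[0.5558 0.1326 0.1975] [[ 0.0709  0.9975 -0.0005]
 [ 0.9975 -0.0709  0.0007]
 [ 0.0007 -0.0006 -1.    ]]
[{'rect': [282.3, 134.4, 343.8, 258.8], 'score': 0.61}] pred tcp at z.1 [314.8047 233.7807]
```

View pics/a4.png

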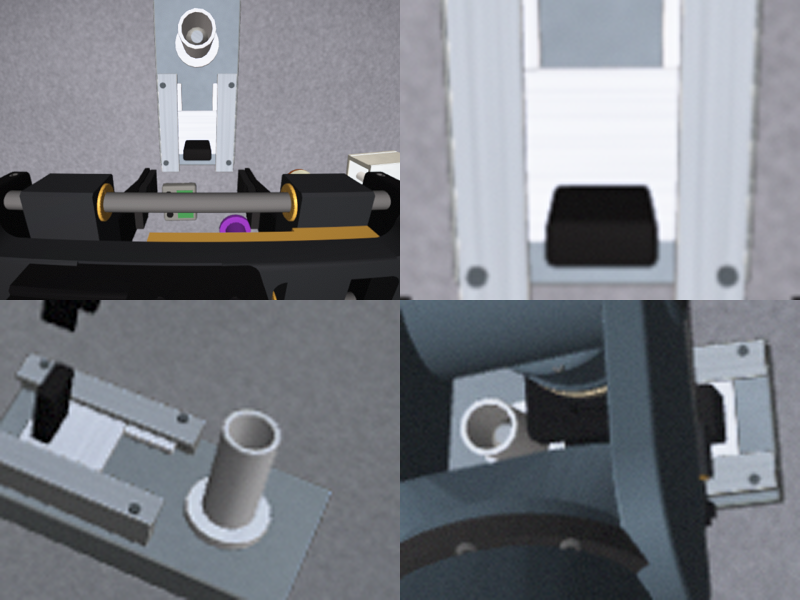

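The sleeve is home on the port, with the flange flat on the base. The wrist crop shows the grip block's top at about (602,244), which is 12 mm back from the TCP in tool x and 1 mm in tool y. Descending and gripping.

```bash
python3 -m jog '{"dp":[[-12,1,35],[-12,1,75],[-12,1,110],[-12,1,126],[-12,1,126],[-12,1,126],[-12,1,126],[-12,1,126],[-12,1,126],[-12,1,126]],"delta_rot":[[0,0,0],[0,0,0],[0,0,0],[0,0,0],[0,0,0],[0,0,0],[0,0,0],[0,0,0],[0,0,0],[0,0,0]],"gripper":[0.5,0.5,0.5,0.5,0.5,-1,-1,-1,-1,-1]}' 25
```

```text
time: 11.5
position: [0.5549, 0.1199, 0.0728]
tool_rot: [0.732, 0.682, -0.001, -0.001]
ft_force: [-3.3, 1.0, 5.4]
grip_width: 0.0359
grip_force: 25.0
```

```bash
python3 -m jog '{"dp":[[4,0,0],[10,0,0],[16,0,0],[22,0,0],[28,0,0],[34,0,0],[40,0,0],[46,0,0],[52,0,0],[57,0,0],[60,0,0],[60,0,0]],"delta_rot":[[0,0,0],[0,0,0],[0,0,0],[0,0,0],[0,0,0],[0,0,0],[0,0,0],[0,0,0],[0,0,0],[0,0,0],[0,0,0],[0,0,0]],"gripper":[-1,-1,-1,-1,-1,-1,-1,-1,-1,-1,-1,-1]}'
python3 -m jog '{"dp":[[2,0,0],[4,0,0],[6,0,0],[7,0,0],[8,0,0],[8,0,0]],"delta_rot":[[0,0,0],[0,0,0],[0,0,0],[0,0,0],[0,0,0],[0,0,0]],"gripper":[-1,-1,-1,-1,-1,-1]}'
```

```text
time: 12.7
position: [0.5591, 0.1798, 0.0728]
tool_rot: [0.732, 0.682, -0.001, -0.001]
ft_force: [-3.7, -1.1, 5.6]
grip_width: 0.0354
grip_force: 25.0
time: 13.3
position: [0.5596, 0.1873, 0.0728]
tool_rot: [0.732, 0.682, -0.001, -0.0]
ft_force: [-3.1, -2.0, 5.9]
grip_width: 0.0357
grip_force: 25.0
```

```bash
python3 -m jog '{"dp":[[1,0,0],[2,0,0],[3,0,0],[4,0,0],[4,0,0]],"delta_rot":[[0,0,0],[0,0,0],[0,0,0],[0,0,0],[0,0,0]],"gripper":[-1,-1,-1,-1,-1]}'
```

```text
time: 13.8
position: [0.5596, 0.1876, 0.0728]
tool_rot: [0.731, 0.682, -0.004, 0.001]
ft_force: [-3.9, -12.9, 7.7]
grip_width: 0.0357
grip_force: 25.0
```

```bash
python3 -m jog '{"dp":[[1,0,0],[2,0,0],[3,0,0],[3,0,0]],"delta_rot":[[0,0,0],[0,0,0],[0,0,0],[0,0,0]],"gripper":[-1,-1,-1,-1]}'
```

```text
time: 14.2
position: [0.5596, 0.1878, 0.0728]
tool_rot: [0.73, 0.683, -0.006, 0.002]
ft_force: [-4.2, -20.8, 8.7]
grip_width: 0.036
grip_force: 25.0
```

```bash
python3 -m jog '{"dp":[[-3,0,0],[-5,0,0],[-5,0,0],[-5,0,0],[-5,0,0],[-5,0,-30],[-5,0,-75],[-5,0,-120],[-55,0,-130],[-105,0,-130],[-125,0,-130],[-125,0,-130]],"delta_rot":[[0,0,0],[0,0,0],[0,0,0],[0,0,0],[0,0,0],[0,0,0],[0,0,0],[0,0,0],[0,0,0],[0,0,0],[0,0,0],[0,0,0]],"gripper":[-1,-1,0.5,0.5,0.5,0.5,0.5,0.5,0.5,0.5,0.5,0.5]}'
python3 - <<'E'
from h import *
np.set_printoptions(precision=4,suppress=True)
w=robot.camera('wrist')[:,:,::-1];s=robot.camera('scene')[:,:,::-1]
W=cam('wrist');print(robot.get_obs()['position'])
c=lambda im,x,y,w,h:cv2.resize(im[y:y+h,x:x+w],(400,300),interpolation=cv2.INTER_CUBIC)
cv2.imwrite('pics/a5.png',np.vstack([np.hstack([c(w,0,0,640,480),c(w,215,0,200,150)]),np.hstack([c(s,370,220,140,105),c(s,180,150,240,180)])]))
for n in (.060,.065,.070): 
  d=.142-n; print(n,proj(W,[.5645-.07*d,.2605-.9975*d,.1]))
E
```

```text
time: 15.4
position: [0.5527, 0.0674, 0.2023]
tool_rot: [0.733, 0.68, 0.0, 0.001]
ft_force: [0.2, -0.6, -0.2]
grip_width: 0.0654
grip_force: 0.0
[0.5526 0.07   0.202 ]
0.06 [312.1591  83.2832]
0.065 [312.1275  75.7831]
0.07 [312.0958  68.2274]
```

View pics/a5.png

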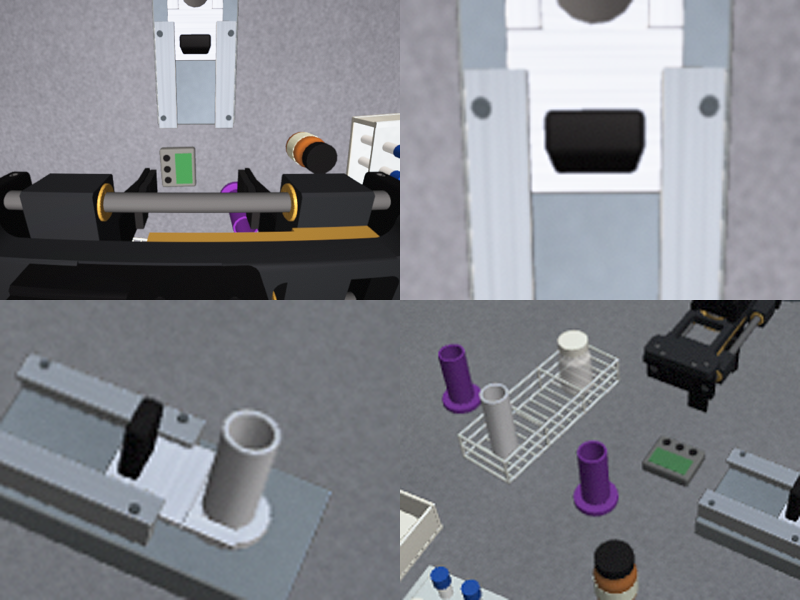

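The fork's prongs cover the flange either side of the tube. The grip block's top, at wrist row ≈61–68, is at the fully-in position and the fork met a firm stop. The plain tube, flask, timer and jar all stand where they were.

```bash
python3 -c "
from rig import robot
print(robot.hand_in())"
```

```text
the job is handed in; nothing more can be done
None
```

The sleeve is fully home on the port and the fork is pushed in to its stop over the flange; nothing else was touched, and the job was handed in at about 15.5 s.

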